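Change the polishing set over to the bench rack in reverse order

TASK

Move the three polishing bars and the oil pot from the brown storage rack to the bays of the pale bench rack, one thing to a bay, in reverse order counted from the round black stud at one end of each rack: the thing nearest the stud of the storage rack goes into the bay farthest from the stud of the bench rack, and so on. Set each in the middle of its bay, the bars right side up and lying parallel to the ribs, the pot upright, and leave them at rest.

Things in the scene. Friction and masses are not known exactly. Their poses are not given: they have to be found in the camera images.
- short_bar: the shortest polishing compound bar, flat underside, parallel sides, one end worn hollow and lower; 60 mm long, 30 mm wide, 30 mm high, off-white. Origin: centre of its underside; y along its length, x across its width, z up. At the start it lies on its own pad, its length across the row (along the storage rack's x within 0.06 rad). About 0.12 kg.
- medium_bar: the middle-sized polishing compound bar, flat underside, parallel sides, one end worn hollow and lower; 85 mm long, 45 mm wide, 36 mm high, dark green. Origin: centre of its underside; y along its length, x across its width, z up. At the start it lies on its own pad, its length across the row (along the storage rack's x within 0.06 rad). About 0.12 kg.
- long_bar: the longest polishing compound bar, flat underside, parallel sides, one end worn hollow and lower; 110 mm long, 45 mm wide, 38 mm high, yellow. Origin: centre of its underside; y along its length, x across its width, z up. At the start it lies on its own pad, its length across the row (along the storage rack's x within 0.06 rad). About 0.12 kg.
- oil_pot: small round screw-top pot, closed and rigid, brown with a black cap; 58 mm high; body 44 mm in diameter up to 44 mm height, cap 47 mm in diameter above that. Origin: centre of its underside, z up. Stands upright on its pad at the start. About 0.06 kg.
- storage_rack: brown wooden board 150 x 352 mm, fixed; the things lie on it at the start. Origin: on the table under the middle of the row; y along the row towards the end with the round black stud, x across it, z up. Board top z = 18 mm. Places at y = -120, -40, 40, 120 mm (x = 0), each with a pad (top z = 23). Lips to z = 24 at x = -71 and 71. Stud: 24 mm wide, y = 176, top z = 24. Yaw up to 0.25 rad.
- bench_rack: pale plywood board 150 x 352 mm, fixed, empty at the start. Origin: on the table under the middle of the row of bays; y along the row towards the end with the round black stud, x across it, z up. Ribs 5 mm thick along x at y = -160, -80, 0, 80, 160 mm, tops z = 24. Bays between them 75 mm wide, centres y = -120, -40, 40, 120 (x = 0), floor z = 18. Stud: 24 mm wide, y = 176, top z = 24.
- short_bar_pad: flat black rubber pad, 124 x 62 x 5 mm, fixed on the storage rack, on which the short bar lies at the start (within 5 mm of its centre). Origin: centre of its underside; axes as the rack's. It stays behind and still shows from which place in the row the thing came.
- medium_bar_pad: flat black rubber pad, 124 x 62 x 5 mm, fixed on the storage rack, on which the medium bar lies at the start (within 5 mm of its centre). Origin: centre of its underside; axes as the rack's. It stays behind and still shows from which place in the row the thing came.
- long_bar_pad: flat black rubber pad, 124 x 62 x 5 mm, fixed on the storage rack, on which the long bar lies at the start (within 5 mm of its centre). Origin: centre of its underside; axes as the rack's. It stays behind and still shows from which place in the row the thing came.
- oil_pot_pad: flat black rubber pad, 124 x 62 x 5 mm, fixed on the storage rack, on which the oil pot lies at the start (within 5 mm of its centre). Origin: centre of its underside; axes as the rack's. It stays behind and still shows from which place in the row the thing came.
Things that resemble listed ones, but are neither listed nor needed, are in the scene too. What is shaped like the long_bar but purple is not meant.

How it is judged:
By the outcome, as a careful person would: the job done as asked, in the order asked, and still so for the second after the job is handed in, with the robot touching nothing.
It also fails if it takes over 104 s, if anything falls off the work surface, if the arm or the gripper's body presses on something with over 40 N, if the wrist force passes 120 N, or if a joint passes its speed limit or range.

ROBOT

A 6-joint arm with a two-finger parallel gripper is mounted at the origin on the work surface; the furniture and walls round the work are solid. World frame = base frame: x ahead of the robot, y to its left, z up, the work surface at z = 0. Lengths are in m, angles in rad, forces in N, time in s.
With the tool pointing down it reaches from about 0.25 to 0.775 m from the base axis. Payload 4 kg.
Tool frame: the origin (TCP) lies at the very end of the fingers, on their centre line; the grasp point (between the pads) lies 19 mm behind it; z points along the fingers, y is the line along which they close (so a half turn about z gives the same grasp; the last joint's range is limited). The gripper opens to 94 mm and grips with 3 to 60 N. Pads are 16 mm wide; open, the fingers measure 119 mm over their backs; the gripper's body (75 mm by 177 mm) begins 78 mm behind the grasp point.
Start: joints at [1.162, 0.087, 1.371, -0, 1.684, -0.103], TCP at [0.166, 0.524, 0.206] pointing down, gripper open.
Joint ranges: [-3.1, 3.1], [-0.76, 2.03], [0.27, 2.55], [-1.08, 4.22], [0.17, 2.65], [-2.57, 2.57]. Speed limits (rad/s): [2.79, 2.79, 3.14, 3.14, 3.14, 3.14].

INTERFACE

Orientations are given as [roll, pitch, yaw] about the fixed x, y, z axes, in that order (R = Rz(yaw) Ry(pitch) Rx(roll)).
In Python, from bench import robot, vision gives the robot as it stands.
- The arm moves only by the shell command python3 -m crank 'ROWS'. ROWS is JSON, a list of rows, each a list of 3 entries, a list of its own where there are three numbers: the closure, from 0 (fully open) to 1 (shut), then the shift along the tool's x, y, z in m, then the turn, a rotation vector about the tool's x, y, z in degrees. A call has 1 to 8 rows; each row shifts and turns the commanded pose from where the row before left it, along the tool's axes as they then stand; what a row does not reach is not made up. A row lasts 1/10 s, in which the tool goes at most 50 mm and 8.59 degrees, less where a joint would pass 70% of its speed; a pose out of reach is approached as far as the arm can. A call with a gripper value outside its range is refused whole. The fingers move at their own pace and stop on an object; the grip force is fixed at half the most. Time passes only in rows, so rows that do not move let the fingers close. It gives the time, the measured TCP pose, the force, the opening and the grip force at its end, in the units of the state.
- robot.get_obs(): the state, without advancing time (a new reading comes with each control period).
- vision.snapshot(name): name is "scene" or "top"; returns a dict with "color" (420x560x3 uint8, red, green, blue), "z_map" (420x560 float32, m along the optical axis (not along the pixel's ray), 0 where there is no reading), "fx", "fy", "cx", "cy" (pixels), "R" (3x3) and "t" (3): a world point X has camera coordinates R X + t. Camera axes: x right, y down, z forward; pixel columns grow to the right and rows downward; lengths in m; the calibration is good to about 2 mm. A picture is of the moment at which its call begins.
- robot.close_job(): hands the job in; it is judged then, once.
The state is a dict: "time": time; "joint_positions": joint angles; "qvel": joint speeds; "joint_torque": joint torques, N m; "tool_pos": TCP position; "ee_rot": TCP orientation; "wrist_force": force on the tool from outside, world axes, zero at the start; "wrist_torque": the same for the moment, N m; "width": finger opening in m; "finger_force": force on a finger pad.
Only numpy, scipy, OpenCV 4.12 (cv2) and the standard library are available. Lean on these libraries where they do the work, as an engineer would, in place of code of your own. Each camera call takes 0.05 s, during which the arm holds its last target. There are 200 camera calls.

## Working session

There is one attempt and no reset: what is moved stays moved. The work goes in short steps, Python scripts to look and compute and a shell command to move; the robot and the scene stay as the last step left them, time stands still between calls to the robot, and variables do not carry over. Pictures are saved under pics/ and viewed, at most 14 in all, crops included, and the job is handed in when it is done.

```bash
mkdir -p pics; ls
python3 - <<'E'
from bench import robot, vision
import cv2,numpy as np
for n in("scene","top"):
    s=vision.snapshot(n); np.savez(f"pics/{n}0.npz",**s)
    cv2.imwrite(f"pics/{n}0.png",s["color"][...,::-1])
    print(n,s["fx"],s["fy"],s["cx"],s["cy"],s["R"],s["t"])
print(robot.get_obs())
E
```

```text
pics
scene 494.7173681601659 494.7173681601659 286.0237611502454 202.553412456673 [[ 0.93034606  0.36664018 -0.00558425]
 [ 0.24506171 -0.6330261  -0.73431785]
 [-0.2727654   0.68180124 -0.67878281]] [-0.44615804 -0.10016792  1.52456814]
top 435.84294995600027 435.84294995600027 284.2677078902289 214.846505038749 [[ 8.66133452e-04 -9.99949189e-01 -1.00434069e-02]
 [-9.81100910e-01  1.09362712e-03 -1.93493690e-01]
 [ 1.93494842e-01  1.00211870e-02 -9.81050112e-01]] [-0.02097139  0.48533555  1.29061743]
{'time': 0.1, 'joint_positions': array([ 1.16192567e+00,  8.78859654e-02,  1.37207113e+00,  2.79105907e-05,
        1.68360569e+00, -1.03132187e-01]), 'qvel': array([-1.43955662e-03, -1.84861018e-03, -3.69395028e-03,  2.87966349e-04,
       -4.66410726e-04,  3.71007707e-05]), 'joint_torque': array([ 1.98247617e-03, -3.41251159e+01, -3.03302979e+01,  7.19797891e-02,
        3.04759084e-02, -7.84658209e-05]), 'tool_pos': array([0.16536657, 0.52404218, 0.20443479]), 'ee_rot': array([-3.13963585e+00, -2.30415774e-04,  2.83585707e+00]), 'wrist_force': array([ 0.35849347, -0.41596985, -0.47319049]), 'wrist_torque': array([-0.04535462,  0.00060473, -0.0783842 ]), 'finger_force': 0.0, 'width': 0.09419402128897458}
```

View pics/top0.png

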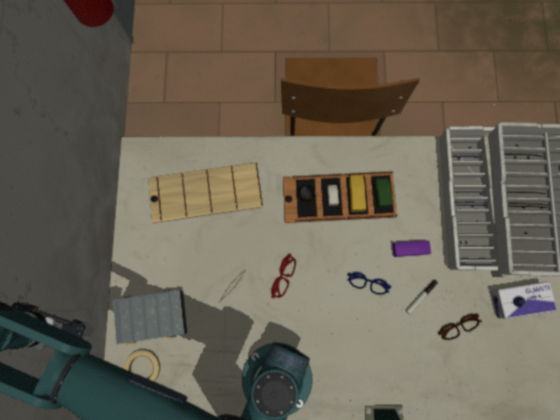

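View pics/scene0.png

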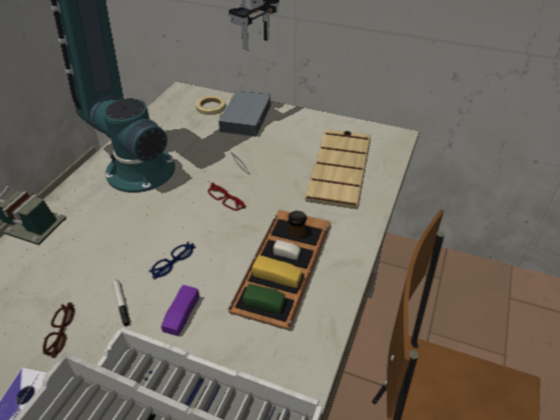

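```bash
cat > h.py <<'E'
import numpy as np, cv2
def ray(s,uv,z):
    uv=np.asarray(uv,float).reshape(-1,2)
    d=np.c_[(uv[:,0]-s["cx"])/s["fx"],(uv[:,1]-s["cy"])/s["fy"],np.ones(len(uv))]@s["R"]
    c=-s["R"].T@s["t"]
    return (c+d*((z-c[2])/d[:,2])[:,None])[:,:2]
def proj(s,X):
    p=np.asarray(X,float)@np.asarray(s["R"]).T+s["t"]
    return np.c_[p[:,0]/p[:,2]*s["fx"]+s["cx"],p[:,1]/p[:,2]*s["fy"]+s["cy"]]
def rect(xy):
    (c,(w,h),a)=cv2.minAreaRect((xy*1000).astype(np.float32))
    b=cv2.boxPoints(((c),(w,h),a)); e=[b[1]-b[0],b[2]-b[1]]
    l=max(e,key=np.linalg.norm); return np.round(c,1),np.round(sorted((w,h)),1),round(float(np.arctan2(l[1],l[0])%np.pi),4)
E
python3 - <<'E'
from h import *
for n,(u0,u1,v0,v1) in dict(top=(140,400,155,230),scene=(225,375,120,330)).items():
    s=dict(np.load(f"pics/{n}0.npz")); im=s["color"][...,::-1].copy()
    z=s["z_map"]; vv,uu=np.mgrid[:420,:560]
    P=np.stack([(uu-s["cx"])/s["fx"]*z,(vv-s["cy"])/s["fy"]*z,z],-1)-s["t"]; P=P@s["R"]
    sub=P[v0:v1,u0:u1]; 
    H=(sub[...,2]*1000); print(n,[np.round(P[v,u]*1000,1) for v,u in ([(195,240),(195,280),(186,358),(192,383),(195,333)] if n=="top" else [(180,340)])])
    m=np.zeros((420,560),bool); m[v0:v1,u0:u1]=(H>11)&(H<100)
    k,lab,st,ce=cv2.connectedComponentsWithStats(m.astype(np.uint8))
    for i in range(1,k):
        if st[i,4]<500: continue
        a=(lab==i)&(abs(P[...,2]-.019)<.006); print(st[i],rect(P[a][:,:2]), np.median(P[a][:,2]))
    cv2.imwrite(f"pics/{n}c.png",cv2.resize(im[v0:v1,u0:u1],None,fx=3 if n=="top" else 2.8,fy=3 if n=="top" else 2.8,interpolation=cv2.INTER_CUBIC))
E
```

```text
top [array([555.7, 119.8,  16.6]), array([558.1,  -6.9,   6. ]), array([ 574.1, -248.5,   55.9]), array([ 554.6, -324.3,   57.1]), array([ 544.9, -170.6,   58.8])]
[ 148  162  115   61 5047] (array([568.1, 232.1]), array([151.7, 353.6]), 1.7167) 0.018233990791693563
[ 283  171  115   52 5153] (array([ 551.9, -194.5]), array([151.3, 351.6]), 1.6198) 0.020099695121755284
scene [array([589.3, 155.8,  16.5])]
[ 305  129   66   78 3591] (array([566.7, 230.5]), array([149.8, 360.3]), 1.7188) 0.017861620666606518
[ 229  210  102  120 6877] (array([ 551.6, -196.9]), array([150.6, 354.6]), 1.6199) 0.020989849382304884
```

View pics/topc.png

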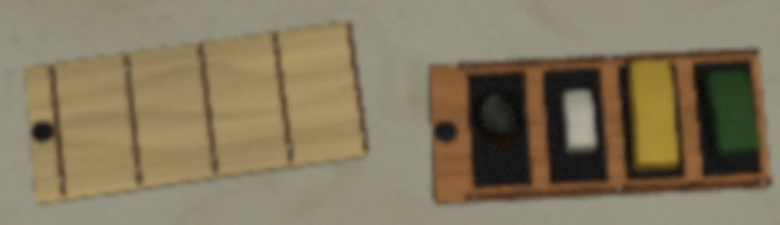

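View pics/scenec.png

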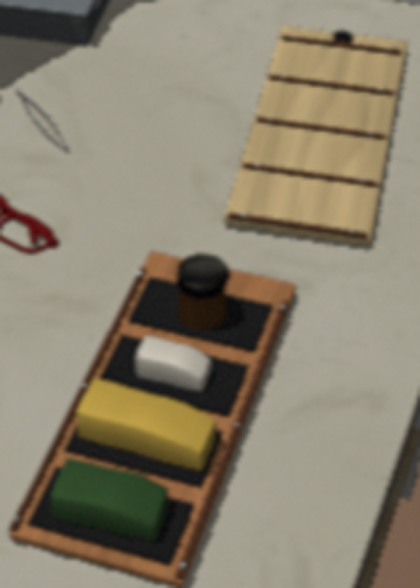

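Run:
```python
from h import *
B=(np.array([567.6,231.6])/1000,1.7175-np.pi/2); S=(np.array([551.8,-195.5])/1000,1.6198-np.pi/2)
for n in("top","scene"):
    s=dict(np.load(f"pics/{n}0.npz")); g=cv2.cvtColor(s["color"],cv2.COLOR_RGB2GRAY)
    for nm,(c,a),z in(("bench",B,.024),("store",S,.023)):
        R=np.array([[np.cos(a),-np.sin(a)],[np.sin(a),np.cos(a)]])
        ys=np.arange(-.185,.186,.001); xs=np.arange(-.055,.056,.002) if nm=="bench" else np.r_[-.06:-.054:4j,.054:.060:4j]
        if nm=="store" : xs=np.array([-.059,-.058,.058,.059])
        X,Y=np.meshgrid(xs,ys); L=np.c_[X.ravel(),Y.ravel()]@R.T+c
        uv=proj(s,np.c_[L,np.full(len(L),z)]).astype(np.float32).reshape(*X.shape,2)
        v=cv2.remap(g,uv[...,0],uv[...,1],cv2.INTER_LINEAR).astype(float)
        p=np.median(v,1)
        print(n,nm,[(round(y*1000),int(q)) for y,q in zip(ys[::1],p)][::3] if nm=="store" else [round(ys[i]*1000) for i in range(3,len(p)-3) if p[i]==p[i-3:i+4].min() and p[i]<p.max()*.8])
        # stud: dark pixels around y~+.163
        X,Y=np.meshgrid(np.arange(-.03,.031,.001),np.arange(.140,.176,.001)); L=np.c_[X.ravel(),Y.ravel()]@R.T+c
        uv=proj(s,np.c_[L,np.full(len(L),.024)]).astype(np.float32).reshape(*X.shape,2)
        v=cv2.remap(g,uv[...,0],uv[...,1],cv2.INTER_LINEAR); 
        m=(v<50); m[:6]&=(nm=="xx"); print("stud",X[m].mean(),Y[m].mean(),m.sum())
```

```text
top bench [-173, -93, -14, 67, 146]
stud -0.0007407407407407136 0.16119341563786016 243
top store [(-185, 147), (-182, 146), (-179, 146), (-176, 142), (-173, 130), (-170, 115), (-167, 99), (-164, 77), (-161, 54), (-158, 41), (-155, 40), (-152, 41), (-149, 40), (-146, 41), (-143, 42), (-140, 42), (-137, 41), (-134, 40), (-131, 40), (-128, 38), (-125, 37), (-122, 38), (-119, 36), (-116, 38), (-113, 39), (-110, 39), (-107, 39), (-104, 53), (-101, 79), (-98, 97), (-95, 104), (-92, 106), (-89, 103), (-86, 92), (-83, 72), (-80, 60), (-77, 63), (-74, 72), (-71, 77), (-68, 77), (-65, 77), (-62, 76), (-59, 77), (-56, 76), (-53, 78), (-50, 79), (-47, 78), (-44, 76), (-41, 73), (-38, 64), (-35, 50), (-32, 38), (-29, 36), (-26, 45), (-23, 66), (-20, 89), (-17, 99), (-14, 102), (-11, 102), (-8, 96), (-5, 78), (-2, 56), (1, 41), (4, 36), (7, 38), (10, 36), (13, 36), (16, 35), (19, 36), (22, 38), (25, 38), (28, 38), (31, 38), (34, 39), (37, 40), (40, 40), (43, 40), (46, 39), (49, 39), (52, 41), (55, 52), (58, 76), (61, 94), (64, 100), (67, 102), (70, 100), (73, 89), (76, 69), (79, 46), (82, 37), (8
[... 1277 characters left out ...]
), (7, 33), (10, 33), (13, 32), (16, 33), (19, 36), (22, 33), (25, 35), (28, 33), (31, 33), (34, 34), (37, 33), (40, 37), (43, 37), (46, 38), (49, 44), (52, 61), (55, 88), (58, 109), (61, 114), (64, 113), (67, 102), (70, 74), (73, 44), (76, 33), (79, 34), (82, 34), (85, 35), (88, 35), (91, 34), (94, 33), (97, 33), (100, 32), (103, 35), (106, 37), (109, 37), (112, 35), (115, 35), (118, 36), (121, 34), (124, 34), (127, 36), (130, 47), (133, 73), (136, 101), (139, 111), (142, 113), (145, 113), (148, 114), (151, 114), (154, 114), (157, 114), (160, 114), (163, 116), (166, 124), (169, 136), (172, 149), (175, 155), (178, 157), (181, 157), (184, 158)]
stud -0.0118690476190476 0.15647857142857144 840
```

Run:
```python
from h import *
S=(np.array([551.9,-194.7])/1000,1.6198-np.pi/2)
for n in("top","scene"):
    s=dict(np.load(f"pics/{n}0.npz")); z=s["z_map"]; vv,uu=np.mgrid[:420,:560]
    P=(np.stack([(uu-s["cx"])/s["fx"]*z,(vv-s["cy"])/s["fy"]*z,z],-1)-s["t"])@s["R"]
    c,a=S; R=np.array([[np.cos(a),-np.sin(a)],[np.sin(a),np.cos(a)]])
    L=(P[...,:2]-c)@R
    m=(abs(L[...,0])<.08)&(abs(L[...,1])<.19)&(P[...,2]>.034)&(P[...,2]<.1)
    k,lab,st,ce=cv2.connectedComponentsWithStats(m.astype(np.uint8))
    for i in range(1,k):
        q=lab==i
        if q.sum()<30: continue
        print(n,q.sum(),"world",rect(P[q][:,:2]),"local",rect(L[q]),"zmax",np.percentile(P[q][:,2],[50,98]).round(3))
```

```text
top 524 world (array([ 556.8, -246.7]), array([ 44. , 110.5]), 0.0238) local (array([  2.4, -52.2]), array([ 44. , 110.5]), 3.1163) zmax [0.059 0.066]
top 419 world (array([ 558.8, -328.6]), array([45.3, 86.9]), 0.1031) local (array([   0.3, -134. ]), array([45.3, 86.9]), 0.0541) zmax [0.056 0.062]
top 220 world (array([548.3, -92.9]), array([45.2, 45.6]), 0.4913) local (array([  1.4, 101.8]), array([45.2, 45.6]), 0.4423) zmax [0.08  0.086]
top 187 world (array([ 551. , -171.6]), array([29. , 61.3]), 0.0452) local (array([ 0.2, 23.1]), array([29. , 61.3]), 3.1378) zmax [0.051 0.057]
scene 391 world (array([547.9, -96.3]), array([45.9, 45.9]), 0.3523) local (array([ 0.9, 98.5]), array([45.9, 45.9]), 0.3033) zmax [0.077 0.083]
scene 320 world (array([ 551.4, -173.8]), array([32.4, 61. ]), 0.0401) local (array([ 0.6, 20.9]), array([32.4, 61. ]), 3.1327) zmax [0.049 0.056]
scene 934 world (array([ 556.8, -249.9]), array([ 46.2, 110.5]), 0.0299) local (array([  2.2, -55.3]), array([ 46.2, 110.5]), 3.1225) zmax [0.058 0.063]
scene 806 world (array([ 558.5, -332.4]), array([45.8, 85.8]), 0.126) local (array([  -0.2, -137.9]), array([45.8, 85.8]), 0.077) zmax [0.056 0.061]
```

```bash
cat > t.py <<'E'
import sys,numpy as np
from scipy.spatial.transform import Rotation as Ro
from bench import robot
def go(x,y,z,a):
    o=robot.get_obs(); R=Ro.from_euler("xyz",o["ee_rot"]); G=Ro.from_euler("xyz",[np.pi,0,np.pi+a])
    d=R.inv().apply(np.array([x,y,z])/1000-o["tool_pos"]); r=np.degrees((R.inv()*G).as_rotvec())
    f=o["wrist_force"]
    print("t%.1f"%o["time"],"pos",np.round(o["tool_pos"]*1000,1),"shift mm",np.round(d*1000,1),"turn",np.round(r,2),"w%.1f"%(o["width"]*1000),"ff%.1f"%o["finger_force"],"F",np.round(f,1))
go(*map(float,sys.argv[1:5]))
E
python3 t.py 556.8 -247.5 150 0.027
```

```text
t0.1 pos [165.4 524.  204.4] shift mm [-605.5 -617.8   55.5] turn [ -0.11  -0.03 -19.06] w94.2 ff0.0 F [ 0.4 -0.4 -0.5]
```

```bash
python3 -m crank '[[0.34,[-0.030,-0.031,0],[0,0,0]],[0.34,[-0.030,-0.031,0],[0,0,0]],[0.34,[-0.030,-0.031,0],[0,0,0]],[0.34,[-0.030,-0.031,0],[0,0,0]],[0.34,[-0.030,-0.031,0],[0,0,0]],[0.34,[-0.030,-0.031,0],[0,0,0]],[0.34,[-0.030,-0.031,0],[0,0,0]],[0.34,[-0.030,-0.031,0],[0,0,0]]]'; python3 t.py 556.8 -247.5 150 0.027
```

```text
time: 0.9
tool_pos: [0.3199, 0.2141, 0.2051]
ee_rot: [-3.142, -0.0, 2.836]
wrist_force: [0.7, -0.4, -0.7]
width: 0.0621
finger_force: 0.0
t0.9 pos [319.9 214.1 205.1] shift mm [-364.7 -369.    55.1] turn [ -0.    -0.   -19.04] w62.1 ff0.0 F [ 0.7 -0.4 -0.7]
```

```bash
python3 -m crank '[[0.34,[-0.030,-0.030,0],[0,0,0]],[0.34,[-0.030,-0.030,0],[0,0,0]],[0.34,[-0.030,-0.030,0],[0,0,0]],[0.34,[-0.030,-0.030,0],[0,0,0]],[0.34,[-0.030,-0.030,0],[0,0,0]],[0.34,[-0.030,-0.030,0],[0,0,0]],[0.34,[-0.030,-0.030,0],[0,0,0]],[0.34,[-0.030,-0.030,0],[0,0,0]]]' >/dev/null; python3 -m crank '[[0.34,[-0.030,-0.030,0.01],[0,0,0]],[0.34,[-0.030,-0.030,0.01],[0,0,0]],[0.34,[-0.030,-0.030,0.010],[0,0,0]],[0.34,[0,0,0.01],[0,0,-6]],[0.34,[0,0,0.01],[0,0,-6]],[0.34,[0,0,0],[0,0,-7]],[0.34,[0,0,0],[0,0,0]],[0.34,[0,0,0],[0,0,0]]]'; python3 t.py 556.8 -247.5 100 0.027
```

```text
time: 2.5
tool_pos: [0.5351, -0.1982, 0.1553]
ee_rot: [3.141, -0.0, -3.118]
wrist_force: [-0.5, -0.7, -0.2]
width: 0.0625
finger_force: 0.0
t2.5 pos [ 535.1 -198.2  155.3] shift mm [-20.6 -49.8  55.2] turn [ 0.02 -0.02 -0.21] w62.5 ff0.0 F [-0.5 -0.7 -0.2]
```

```bash
python3 -m crank '[[0.34,[-0.010,-0.025,0.02],[0,0,0]],[0.34,[-0.0106,-0.0248,0.025],[0,0,0]],[0.34,[0,0,0.01],[0,0,0]],[0.34,[0,0,0],[0,0,0]],[0.34,[0,0,0],[0,0,0]]]' >/dev/null; python3 t.py 556.8 -247.5 31 0.027
python3 - <<'E'
from bench import vision
import cv2
a=vision.snapshot("scene")["color"][200:340,215:345,::-1]; b=vision.snapshot("top")["color"][150:240,280:400,::-1]
cv2.imwrite("pics/hov.png",cv2.hconcat([cv2.resize(a,(390,420),interpolation=2),cv2.resize(b,(400,420),interpolation=2)]))
E
```

```text
t3.0 pos [ 557.1 -246.9  101.1] shift mm [ 0.3 -0.6 70.1] turn [ 0.02  0.03 -0.08] w62.1 ff0.0 F [-0.6 -1.   0.3]
```

View pics/hov.png

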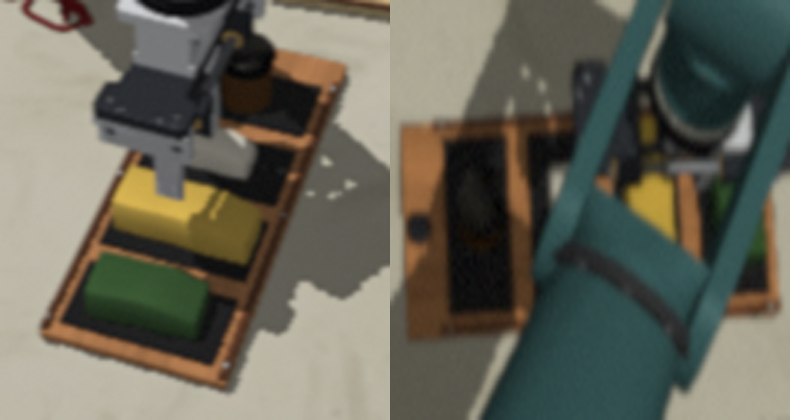

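The left half shows the gripper hovering over the yellow bar, near finger at (170,180), in line with its near side; the top view is covered by the arm. Descend and grip.

```bash
python3 -m crank '[[0.34,[0,0,0.02],[0,0,0]],[0.34,[0,0,0.02],[0,0,0]],[0.34,[0,0,0.02],[0,0,0]],[0.34,[0,0,0.01],[0,0,0]],[0.34,[0,0,0],[0,0,0]]]'; python3 -m crank '[[0.5,[0,0,0],[0,0,0]],[0.6,[0,0,0],[0,0,0]],[0.7,[0,0,0],[0,0,0]],[0.7,[0,0,0],[0,0,0]],[0.7,[0,0,0],[0,0,0]]]'; python3 -m crank '[[0.7,[0,0,-0.01],[0,0,0]],[0.7,[0,0,-0.03],[0,0,0]],[0.7,[0,0,-0.04],[0,0,0]],[0.7,[0,0,-0.03],[0,0,0]],[0.7,[0,0,0],[0,0,0]]]'; python3 t.py 563.7 257.9 140 0.146
```

```text
time: 3.6
tool_pos: [0.5564, -0.2467, 0.0297]
ee_rot: [3.141, -0.002, -3.115]
wrist_force: [-0.1, -1.2, -0.0]
width: 0.0618
finger_force: 0.0
time: 4.1
tool_pos: [0.558, -0.2479, 0.0321]
ee_rot: [-3.14, 0.003, -3.116]
wrist_force: [0.3, 0.4, 4.7]
width: 0.0443
finger_force: 30.0
time: 4.6
tool_pos: [0.5595, -0.249, 0.1465]
ee_rot: [-3.136, 0.009, -3.116]
wrist_force: [0.1, -0.7, -1.2]
width: 0.0438
finger_force: 30.0
t4.6 pos [ 559.5 -249.   146.5] shift mm [-17.2 506.7   3.9] turn [-0.34  0.49 -6.89] w43.8 ff30.0 F [ 0.1 -0.7 -1.2]
```

```bash
python3 -m crank '[[0.7,[-0.001,0.035,0],[0,0,0]],[0.7,[-0.002,0.045,0],[0,0,0]],[0.7,[-0.002,0.045,0],[0,0,0]],[0.7,[-0.002,0.045,0],[0,0,0]],[0.7,[-0.002,0.045,0],[0,0,0]],[0.7,[-0.002,0.045,0],[0,0,0]],[0.7,[-0.001,0.045,0],[0,0,0]],[0.7,[-0.001,0.045,0],[0,0,0]]]' >/dev/null;python3 -m crank '[[0.7,[-0.001,0.045,0],[0,0,0]],[0.7,[-0.001,0.045,0],[0,0,0]],[0.7,[-0.001,0.045,0],[0,0,0]],[0.7,[-0.001,0.02,0],[0,0,-3]],[0.7,[0,0,0],[0,0,-3.9]],[0.7,[0,0,0],[0,0,0]],[0.7,[0,0,0],[0,0,0]]]'; python3 t.py 563.7 257.9 80 0.146
```

```text
time: 6.1
tool_pos: [0.5602, 0.2572, 0.1386]
ee_rot: [-3.141, -0.003, -2.997]
wrist_force: [0.6, 0.4, -0.6]
width: 0.0445
finger_force: 30.0
t6.1 pos [560.2 257.2 138.6] shift mm [-3.7  0.2 58.6] turn [-0.04 -0.17 -0.08] w44.5 ff30.0 F [ 0.6  0.4 -0.6]
```

```bash
python3 -m crank '[[0.7,[-0.0035,0,0.02],[0,0,0]],[0.7,[0,0,0.03],[0,0,0]],[0.7,[0,0,0.03],[0,0,0]],[0.7,[0,0,0.02],[0,0,0]],[0.7,[0,0,0.01],[0,0,0]],[0.7,[0,0,0],[0,0,0]],[0.7,[0,0,0],[0,0,0]]]'; python3 t.py 563.7 257.9 26.5 0.146
```

```text
time: 6.8
tool_pos: [0.5652, 0.2581, 0.0315]
ee_rot: [3.141, 0.002, -2.996]
wrist_force: [-0.5, 0.4, -1.2]
width: 0.0441
finger_force: 30.0
t6.8 pos [565.2 258.1  31.5] shift mm [1.6 0.  5. ] turn [ 0.02  0.1  -0.04] w44.1 ff30.0 F [-0.5  0.4 -1.2]
```

```bash
python3 -m crank '[[0.7,[0.0015,0,0.002],[0,0,0]],[0.7,[0,0,0.002],[0,0,0]],[0.7,[0,0,0],[0,0,0]]]'; python3 t.py 563.7 257.9 26.5 0.146
```

```text
time: 7.1
tool_pos: [0.5631, 0.2581, 0.0268]
ee_rot: [3.141, 0.001, -2.995]
wrist_force: [-1.1, -0.2, -1.6]
width: 0.0442
finger_force: 30.0
t7.1 pos [563.1 258.1  26.8] shift mm [-0.6 -0.3  0.3] turn [0.01 0.04 0.01] w44.2 ff30.0 F [-1.1 -0.2 -1.6]
```

```bash
python3 -m crank '[[0.7,[0,0,0.001],[0,0,0]],[0.7,[0,0,0],[0,0,0]]]'; python3 -m crank '[[0.49,[0,0,0],[0,0,0]],[0.45,[0,0,0],[0,0,0]],[0.40,[0,0,-0.002],[0,0,0]],[0.40,[0,0,-0.01],[0,0,0]],[0.4,[0,0,-0.03],[0,0,0]],[0.4,[0,0,-0.04],[0,0,0]],[0.4,[0,0,-0.03],[0,0,0]]]'; python3 -m crank '[[0.45,[-0.005,-0.045,0],[0,0,0]],[0.45,[-0.007,-0.045,0],[0,0,0]],[0.45,[-0.007,-0.045,0],[0,0,0]],[0.45,[-0.007,-0.045,0],[0,0,0]],[0.45,[-0.007,-0.045,0],[0,0,0]],[0.45,[-0.007,-0.045,0],[0,0,0]],[0.45,[-0.006,-0.045,0],[0,0,0]],[0.45,[-0.006,-0.045,0],[0,0,0]]]' ; python3 t.py 551 -172 100 0.045;  python3 - <<'E'
from bench import vision
import cv2,numpy as np
s=vision.snapshot("scene"); np.savez("pics/s1.npz",**s);a=s["color"][100:340,215:385,::-1]; s=vision.snapshot("top"); np.savez("pics/t1.npz",**s); b=s["color"][150:240,140:270,::-1]
cv2.imwrite("pics/p1.png",cv2.hconcat([cv2.resize(a,(340,480),interpolation=2),cv2.resize(b,(460,480),interpolation=2)]))
E
```

```text
time: 7.3
tool_pos: [0.5631, 0.2582, 0.0268]
ee_rot: [3.141, 0.001, -2.995]
wrist_force: [-2.3, -1.8, 4.6]
width: 0.0442
finger_force: 30.0
time: 8.0
tool_pos: [0.5636, 0.2583, 0.1407]
ee_rot: [3.141, 0.003, -2.995]
wrist_force: [0.4, -0.4, -0.2]
width: 0.0564
finger_force: 0.0
time: 8.8
tool_pos: [0.6674, -0.0924, 0.1385]
ee_rot: [-3.141, 0.001, -2.995]
wrist_force: [0.4, 0.5, 0.4]
width: 0.0519
finger_force: 0.0
t8.8 pos [667.4 -92.4 138.5] shift mm [126.8 -61.7  38.3] turn [-0.01  0.08  5.8 ] w51.9 ff0.0 F [0.4 0.5 0.4]
```

View pics/p1.png

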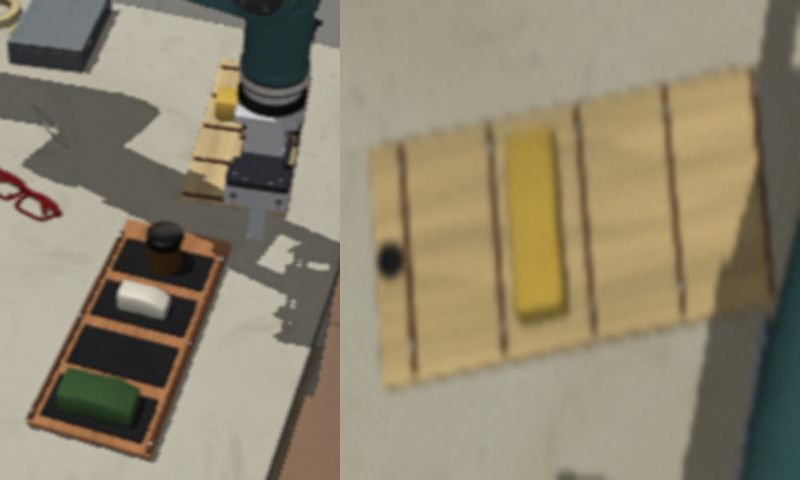

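The picture shows the yellow bar in the second bay from the stud, roughly (535,225) in the right panel; measure it against the ribs while going on to the white bar.

```bash
cat > m.py <<'E'
from h import *
import sys
# objects on bench, local to bench origin in the top camera's frame
def meas(f,org=(.5695,.2183),a=.146,zmin=.033):
    s=dict(np.load(f)); z=s["z_map"]; vv,uu=np.mgrid[:420,:560]
    P=(np.stack([(uu-s["cx"])/s["fx"]*z,(vv-s["cy"])/s["fy"]*z,z],-1)-s["t"])@s["R"]
    L=(P[...,:2]-np.array(org))@np.array([[np.cos(a),-np.sin(a)],[np.sin(a),np.cos(a)]])
    m=(abs(L[...,0])<.075)&(L[...,1]>-.16)&(L[...,1]<.19)&(P[...,2]>zmin)&(P[...,2]<.09)
    k,lab,st,ce=cv2.connectedComponentsWithStats(m.astype(np.uint8))
    for i in range(1,k):
        q=lab==i
        if q.sum()>60: print(q.sum(),"world",rect(P[q][:,:2]),"local",rect(L[q]))
if __name__=="__main__": meas(sys.argv[1])
E
python3 m.py pics/t1.npz; python3 -m crank '[[0.45,[0.04,-0.018,0],[0,0,0]],[0.45,[0.04,-0.018,0],[0,0,0]],[0.45,[0.035,-0.018,0],[0,0,0]],[0.45,[0,0,0.02],[0,0,5.8]],[0.45,[0,0,0.02],[0,0,0]],[0.45,[0,0,0],[0,0,0]]]'; python3 t.py 551 -172 26 0.045
```

```text
518 world (array([562.1, 257.3]), array([ 44.4, 111.1]), 0.1436) local (array([-1.6, 39.7]), array([ 44.4, 111.1]), 3.1392)
time: 9.5
tool_pos: [0.5589, -0.1595, 0.095]
ee_rot: [3.139, -0.005, -3.097]
wrist_force: [-0.8, 0.2, -0.6]
width: 0.0517
finger_force: 0.0
t9.5 pos [ 558.9 -159.5   95. ] shift mm [  8.1 -12.3  69.1] turn [ 0.15 -0.27  0.  ] w51.7 ff0.0 F [-0.8  0.2 -0.6]
```

```bash
python3 -m crank '[[0.45,[0.008,-0.0123,0],[0,0,0]],[0.45,[0,0,0.01],[0,0,0]],[0.45,[0,0,0],[0,0,0]],[0.45,[0,0,0],[0,0,0]]]'; python3 t.py 551 -172 26 0.045
```

```text
time: 9.9
tool_pos: [0.5537, -0.1734, 0.0876]
ee_rot: [3.141, 0.0, -3.097]
wrist_force: [-0.2, -1.2, 0.8]
width: 0.0517
finger_force: 0.0
t9.9 pos [ 553.7 -173.4   87.6] shift mm [ 2.6  1.5 61.6] turn [ 0.01  0.01 -0.  ] w51.7 ff0.0 F [-0.2 -1.2  0.8]
```

```bash
python3 -m crank '[[0.45,[0.002,0.001,0.02],[0,0,0]],[0.45,[0,0,0.02],[0,0,0]],[0.45,[0,0,0.015],[0,0,0]],[0.45,[0,0,0.005],[0,0,0]],[0.45,[0,0,0],[0,0,0]],[0.45,[0,0,0],[0,0,0]]]'; python3 t.py 551 -172 26 0.045; python3 -m crank '[[0.6,[0,0,0],[0,0,0]],[0.7,[0,0,0],[0,0,0]],[0.8,[0,0,0],[0,0,0]],[0.85,[0,0,0],[0,0,0]],[0.85,[0,0,0],[0,0,0]],[0.85,[0,0,0],[0,0,0]]]'; python3 t.py 551 -172 26 0.045
```

```text
time: 10.5
tool_pos: [0.5522, -0.1727, 0.0283]
ee_rot: [-3.141, 0.001, -3.096]
wrist_force: [1.2, -0.0, 1.0]
width: 0.0515
finger_force: 0.0
t10.5 pos [ 552.2 -172.7   28.3] shift mm [1.2 0.8 2.3] turn [-0.03  0.08  0.01] w51.5 ff0.0 F [ 1.2 -0.   1. ]
time: 11.1
tool_pos: [0.5518, -0.1725, 0.0281]
ee_rot: [-3.141, 0.001, -3.097]
wrist_force: [0.1, 1.2, 3.1]
width: 0.0288
finger_force: 30.0
t11.1 pos [ 551.8 -172.5   28.1] shift mm [0.8 0.6 2.1] turn [-0.01  0.05  0.  ] w28.8 ff30.0 F [0.1 1.2 3.1]
```

```bash
python3 -m crank '[[0.85,[0,0,-0.01],[0,0,0]],[0.85,[0,0,-0.03],[0,0,0]],[0.85,[0,0,-0.04],[0,0,0]],[0.85,[0,0,-0.03],[0,0,0]],[0.85,[0,0,0],[0,0,0]],[0.85,[0,0,0],[0,0,0]]]'; python3 t.py 576.5 178.7 70 0.146
```

```text
time: 11.7
tool_pos: [0.5515, -0.1725, 0.1375]
ee_rot: [-3.141, 0.0, -3.097]
wrist_force: [0.5, 0.4, -1.8]
width: 0.0285
finger_force: 30.0
t11.7 pos [ 551.5 -172.5  137.5] shift mm [-40.8 349.7  67.4] turn [-0.01  0.03 -5.79] w28.5 ff30.0 F [ 0.5  0.4 -1.8]
```

```bash
python3 -m crank '[[0.85,[-0.005,0.04,0],[0,0,0]],[0.85,[-0.005,0.045,0],[0,0,0]],[0.85,[-0.005,0.045,0],[0,0,0]],[0.85,[-0.005,0.045,0],[0,0,0]],[0.85,[-0.005,0.045,0],[0,0,0]],[0.85,[-0.005,0.045,0],[0,0,0]],[0.85,[-0.005,0.045,0],[0,0,0]],[0.85,[-0.006,0.040,0],[0,0,0]]]'>/dev/null; python3 -m crank '[[0.85,[0,0,0.01],[0,0,-5.8]],[0.85,[0,0,0.02],[0,0,0]],[0.85,[0,0,0.02],[0,0,0]],[0.85,[0,0,0.01],[0,0,0]],[0.85,[0,0,0],[0,0,0]],[0.85,[0,0,0],[0,0,0]]]'; python3 t.py 576.5 178.7 23.5 0.146
```

```text
time: 13.1
tool_pos: [0.5763, 0.1788, 0.0768]
ee_rot: [-3.142, -0.001, -2.996]
wrist_force: [0.7, 0.3, -1.3]
width: 0.0288
finger_force: 30.0
t13.1 pos [576.3 178.8  76.8] shift mm [-0.2 -0.1 53.3] turn [-0.   -0.08  0.  ] w28.8 ff30.0 F [ 0.7  0.3 -1.3]
```

```bash
python3 -m crank '[[0.85,[0,0,0.02],[0,0,0]],[0.85,[0,0,0.02],[0,0,0]],[0.85,[0,0,0.009],[0,0,0]],[0.85,[0,0,0.002],[0,0,0]],[0.85,[0,0,0],[0,0,0]],[0.85,[0,0,0],[0,0,0]]]'; python3 t.py 576.5 178.7 23 0.146;  python3 -m crank '[[0.85,[0,0,0.001],[0,0,0]],[0.85,[0,0,0.001],[0,0,0]],[0.85,[0,0,0],[0,0,0]]]'; python3 t.py 576.5 178.7 23 0.146
```

```text
time: 13.7
tool_pos: [0.5777, 0.1792, 0.028]
ee_rot: [3.141, 0.003, -2.995]
wrist_force: [0.7, -0.7, -1.8]
width: 0.0285
finger_force: 30.0
t13.7 pos [577.7 179.2  28. ] shift mm [ 1.3 -0.3  5. ] turn [0.01 0.15 0.01] w28.5 ff30.0 F [ 0.7 -0.7 -1.8]
time: 14.0
tool_pos: [0.5768, 0.179, 0.0247]
ee_rot: [3.142, 0.0, -2.995]
wrist_force: [-0.4, -0.8, -1.7]
width: 0.0285
finger_force: 30.0
t14.0 pos [576.8 179.   24.7] shift mm [ 0.3 -0.3  1.7] turn [0.   0.02 0.01] w28.5 ff30.0 F [-0.4 -0.8 -1.7]
```

Lower to touch, release, retreat toward the medium bar.

```bash
python3 -m crank '[[0.85,[0,0,0.001],[0,0,0]],[0.85,[0,0,0.001],[0,0,0]],[0.85,[0,0,0],[0,0,0]]]';  python3 -m crank '[[0.65,[0,0,0],[0,0,0]],[0.6,[0,0,0],[0,0,0]],[0.58,[0,0,0],[0,0,0]],[0.58,[0,0,-0.02],[0,0,0]],[0.5,[0,0,-0.03],[0,0,0]],[0.4,[0,0,-0.04],[0,0,0]],[0.34,[0,0,-0.03],[0,0,0]],[0.34,[0,0,0],[0,0,0]]]'; python3 t.py 558.8 -329.5 95 0.11
```

```text
time: 14.3
tool_pos: [0.5768, 0.1791, 0.0231]
ee_rot: [3.141, 0.0, -2.995]
wrist_force: [-0.8, -0.7, 1.9]
width: 0.0287
finger_force: 30.0
time: 15.1
tool_pos: [0.5799, 0.1797, 0.1489]
ee_rot: [3.141, 0.012, -2.995]
wrist_force: [0.8, -0.1, 0.4]
width: 0.0618
finger_force: 0.0
t15.1 pos [579.9 179.7 148.9] shift mm [  95.7 -500.7   52.4] turn [0.06 0.66 2.08] w61.8 ff0.0 F [ 0.8 -0.1  0.4]
```

```bash
python3 -m crank '[[0.34,[0.0085,-0.04,0],[0,0,0]],[0.34,[0.0085,-0.045,0],[0,0,0]],[0.34,[0.0085,-0.045,0],[0,0,0]],[0.34,[0.0085,-0.045,0],[0,0,0]],[0.34,[0.0085,-0.045,0],[0,0,0]],[0.34,[0.0085,-0.045,0],[0,0,0]],[0.34,[0.0085,-0.045,0],[0,0,0]],[0.34,[0.0085,-0.045,0],[0,0,0]]]'>/dev/null; python3 -m crank '[[0.34,[0.0085,-0.045,0],[0,0,0]],[0.34,[0.0085,-0.045,0],[0,0,0]],[0.34,[0.006,-0.04,0],[0,0,0]],[0.34,[0.002,-0.016,0.02],[0,0,2]],[0.34,[0,0,0.02],[0,0,0]],[0.34,[0,0,0.01],[0,0,0]],[0.34,[0,0,0],[0,0,0]],[0.34,[0,0,0],[0,0,0]]]'; python3 t.py 558.8 -329.5 31 0.11
python3 - <<'E'
from bench import vision
import numpy as np
np.savez("pics/t2.npz",**vision.snapshot("top"))
E
python3 m.py pics/t2.npz
```

```text
time: 16.7
tool_pos: [0.5578, -0.3296, 0.0923]
ee_rot: [3.141, -0.0, -3.029]
wrist_force: [0.4, -0.2, -0.3]
width: 0.0622
finger_force: 0.0
t16.7 pos [ 557.8 -329.6   92.3] shift mm [-1.  -0.1 61.3] turn [ 0.02 -0.01  0.13] w62.2 ff0.0 F [ 0.4 -0.2 -0.3]
516 world (array([562.6, 257.8]), array([ 45.2, 111.2]), 0.1445) local (array([-1.1, 40.1]), array([ 45.2, 111.2]), 3.1401)
177 world (array([576.2, 178.3]), array([29.4, 59.6]), 0.1286) local (array([  0.8, -40.6]), array([29.4, 59.6]), 3.1242)
```

```bash
python3 -m crank '[[0.34,[-0.001,0,0.02],[0,0,0]],[0.34,[0,0,0.02],[0,0,0]],[0.34,[0,0,0.015],[0,0,0]],[0.34,[0,0,0.006],[0,0,0]],[0.34,[0,0,0],[0,0,0]],[0.34,[0,0,0],[0,0,0]]]'; python3 t.py 558.8 -329.5 31 0.11; python3 -m crank '[[0.45,[0,0,0],[0,0,0]],[0.55,[0,0,0],[0,0,0]],[0.7,[0,0,0],[0,0,0]],[0.7,[0,0,0],[0,0,0]],[0.7,[0,0,0],[0,0,0]],[0.7,[0,0,0],[0,0,0]]]'; python3 t.py 558.8 -329.5 31 0.11; python3 -m crank '[[0.7,[0,0,-0.01],[0,0,0]],[0.7,[0,0,-0.03],[0,0,0]],[0.7,[0,0,-0.04],[0,0,0]],[0.7,[0,0,-0.03],[0,0,0]],[0.7,[0,0,0],[0,0,0]],[0.7,[0,0,0],[0,0,0]]]'; python3 t.py 552 337 70 0.146
```

```text
time: 17.35
tool_pos: [0.5593, -0.3304, 0.0325]
ee_rot: [-3.141, 0.001, -3.03]
wrist_force: [0.6, 0.2, 0.3]
width: 0.0618
finger_force: 0.0
t17.4 pos [ 559.3 -330.4   32.5] shift mm [0.4 0.9 1.5] turn [-0.06  0.07  0.09] w61.8 ff0.0 F [0.6 0.2 0.3]
time: 17.95
tool_pos: [0.5591, -0.3303, 0.0324]
ee_rot: [-3.141, 0.001, -3.03]
wrist_force: [0.5, 0.5, 3.8]
width: 0.0438
finger_force: 30.0
t17.9 pos [ 559.1 -330.3   32.4] shift mm [0.2 0.8 1.4] turn [-0.04  0.06  0.08] w43.8 ff30.0 F [0.5 0.5 3.8]
time: 18.55
tool_pos: [0.5586, -0.33, 0.1411]
ee_rot: [3.142, 0.0, -3.03]
wrist_force: [0.1, 0.0, -1.0]
width: 0.0442
finger_force: 30.0
t18.6 pos [ 558.6 -330.   141.1] shift mm [-67.6 663.6  71.1] turn [ 0.    0.   -1.99] w44.2 ff30.0 F [ 0.1  0.  -1. ]
```

```bash
python3 -m crank '[[0.7,[-0.0045,0.044,0],[0,0,0]],[0.7,[-0.0045,0.045,0],[0,0,0]],[0.7,[-0.0045,0.045,0],[0,0,0]],[0.7,[-0.0045,0.045,0],[0,0,0]],[0.7,[-0.0045,0.045,0],[0,0,0]],[0.7,[-0.0045,0.045,0],[0,0,0]],[0.7,[-0.0045,0.045,0],[0,0,0]],[0.7,[-0.0045,0.045,0],[0,0,0]]]'>/dev/null; python3 -m crank '[[0.7,[-0.0045,0.045,0],[0,0,0]],[0.7,[-0.0045,0.045,0],[0,0,0]],[0.7,[-0.0045,0.045,0],[0,0,0]],[0.7,[-0.0045,0.045,0],[0,0,0]],[0.7,[-0.0045,0.045,0],[0,0,0]],[0.7,[-0.0045,0.045,0],[0,0,0]],[0.7,[-0.0045,0.034,0],[0,0,0]],[0.7,[0,0,0.01],[0,0,-2]]]'>/dev/null; python3 -m crank '[[0.7,[0,0,0.03],[0,0,0]],[0.7,[0,0,0.03],[0,0,0]],[0.7,[0,0,0],[0,0,0]],[0.7,[0,0,0],[0,0,0]],[0.7,[0,0,0],[0,0,0]]]'; python3 t.py 552 337 27 0.146
```

```text
time: 20.65
tool_pos: [0.5527, 0.3365, 0.0724]
ee_rot: [3.141, 0.001, -2.996]
wrist_force: [-0.3, -0.4, -1.9]
width: 0.0442
finger_force: 30.0
t20.6 pos [552.7 336.5  72.4] shift mm [ 0.6  0.6 45.4] turn [0.03 0.07 0.  ] w44.2 ff30.0 F [-0.3 -0.4 -1.9]
```

```bash
python3 -m crank '[[0.7,[0.0005,0.0005,0.02],[0,0,0]],[0.7,[0,0,0.015],[0,0,0]],[0.7,[0,0,0.005],[0,0,0]],[0.7,[0,0,0.002],[0,0,0]],[0.7,[0,0,0],[0,0,0]],[0.7,[0,0,0],[0,0,0]]]'; python3 -m crank '[[0.7,[0,0,0.001],[0,0,0]],[0.7,[0,0,0.001],[0,0,0]],[0.7,[0,0,0],[0,0,0]]]';python3 t.py 552 337 27 0.146
```

```text
time: 21.25
tool_pos: [0.5521, 0.337, 0.0305]
ee_rot: [3.141, 0.002, -2.995]
wrist_force: [0.2, -0.1, -1.4]
width: 0.0442
finger_force: 30.0
time: 21.55
tool_pos: [0.5516, 0.3368, 0.0276]
ee_rot: [3.141, 0.0, -2.995]
wrist_force: [-0.7, 0.8, -1.1]
width: 0.0443
finger_force: 30.0
t21.6 pos [551.6 336.8  27.6] shift mm [-0.5  0.2  0.6] turn [0.01 0.01 0.01] w44.3 ff30.0 F [-0.7  0.8 -1.1]
```

```bash
python3 -m crank '[[0.7,[0,0,0.001],[0,0,0]],[0.7,[0,0,0],[0,0,0]]]';  python3 -m crank '[[0.49,[0,0,0],[0,0,0]],[0.45,[0,0,0],[0,0,0]],[0.42,[0,0,0],[0,0,0]],[0.40,[0,0,-0.02],[0,0,0]],[0.3,[0,0,-0.03],[0,0,0]],[0.2,[0,0,-0.04],[0,0,0]],[0.2,[0,0,-0.03],[0,0,0]],[0.2,[0,0,0],[0,0,0]]]'; python3 t.py 548 -93.8 120 0.146
```

```text
time: 21.75
tool_pos: [0.5516, 0.3368, 0.0274]
ee_rot: [3.141, 0.001, -2.995]
wrist_force: [-1.2, -1.1, 2.7]
width: 0.0442
finger_force: 30.0
time: 22.55
tool_pos: [0.5544, 0.3382, 0.1532]
ee_rot: [3.138, 0.011, -2.995]
wrist_force: [0.2, -0.3, 0.6]
width: 0.0751
finger_force: 0.0
t22.6 pos [554.4 338.2 153.2] shift mm [  69.7 -426.6   30.8] turn [0.22 0.64 0.01] w75.1 ff0.0 F [ 0.2 -0.3  0.6]
```

```bash
python3 -m crank '[[0.2,[0.007,-0.04,0],[0,0,0]],[0.2,[0.007,-0.043,0],[0,0,0]],[0.2,[0.007,-0.043,0],[0,0,0]],[0.2,[0.007,-0.043,0],[0,0,0]],[0.2,[0.007,-0.043,0],[0,0,0]],[0.2,[0.007,-0.043,0],[0,0,0]],[0.2,[0.007,-0.043,0],[0,0,0]],[0.2,[0.007,-0.043,0],[0,0,0]]]'>/dev/null; python3 -m crank '[[0.2,[0.007,-0.043,0],[0,0,0]],[0.2,[0.004,-0.041,0],[0,0,0]],[0.2,[0,0,0.02],[0,0,0]],[0.2,[0,0,0.01],[0,0,0]],[0.2,[0,0,0],[0,0,0]],[0.2,[0,0,0],[0,0,0]],[0.2,[0,0,0],[0,0,0]]]'; python3 t.py 548 -93.8 30 0.146
python3 - <<'E'
from bench import vision
import numpy as np,cv2
s=vision.snapshot("scene");cv2.imwrite("pics/pot.png",cv2.resize(s["color"][180:340,215:385,::-1],(680,600),interpolation=2))
np.savez("pics/t3.npz",**vision.snapshot("top"))
E
python3 m.py pics/t3.npz
```

```text
time: 24.05
tool_pos: [0.5476, -0.0926, 0.1171]
ee_rot: [-3.141, 0.001, -2.994]
wrist_force: [0.1, -0.9, 0.8]
width: 0.0753
finger_force: 0.0
t24.1 pos [547.6 -92.6 117.1] shift mm [-0.1 -1.2 87.1] turn [-0.02  0.06  0.1 ] w75.3 ff0.0 F [ 0.1 -0.9  0.8]
516 world (array([562.8, 257.5]), array([ 44.3, 112.7]), 0.1378) local (array([-0.9, 39.7]), array([ 44.3, 112.7]), 3.1334)
176 world (array([576.9, 178.1]), array([28.2, 61.2]), 0.1244) local (array([  1.5, -40.8]), array([28.2, 61.2]), 3.12)
410 world (array([552.1, 335.6]), array([45.1, 87.8]), 0.1292) local (array([-1.000e-01,  1.185e+02]), array([45.1, 87.8]), 3.1248)
```

View pics/pot.png

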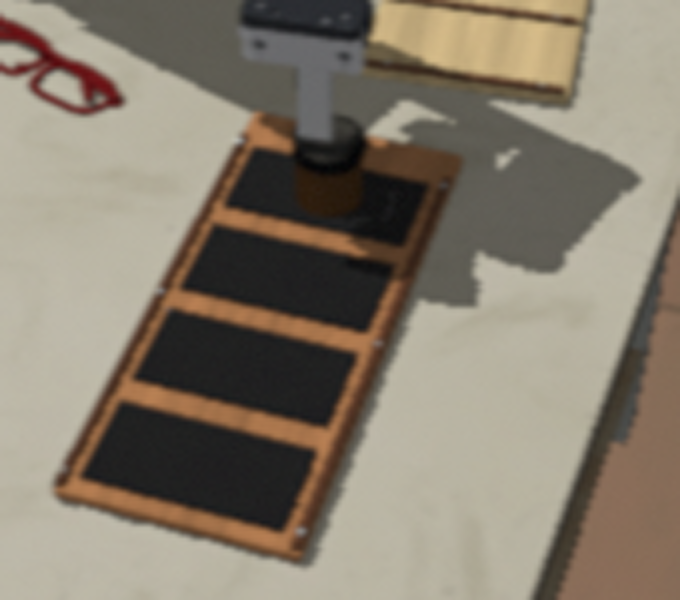

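The picture shows the pot at (330,175) with the near finger in front of it, in line; the three pads are bare.

```bash
python3 -m crank '[[0.2,[0,-0.001,0.02],[0,0,0]],[0.2,[0,0,0.02],[0,0,0]],[0.2,[0,0,0.02],[0,0,0]],[0.2,[0,0,0.02],[0,0,0]],[0.2,[0,0,0.007],[0,0,0]],[0.2,[0,0,0],[0,0,0]],[0.2,[0,0,0],[0,0,0]]]'; python3 t.py 548 -93.8 29 0.146; python3 -m crank '[[0.35,[0,0,0],[0,0,0]],[0.45,[0,0,0],[0,0,0]],[0.55,[0,0,0],[0,0,0]],[0.7,[0,0,0],[0,0,0]],[0.7,[0,0,0],[0,0,0]],[0.7,[0,0,0],[0,0,0]]]'; python3 t.py 548 -93.8 29 0.146; python3 -m crank '[[0.7,[0,0,-0.01],[0,0,0]],[0.7,[0,0,-0.03],[0,0,0]],[0.7,[0,0,-0.04],[0,0,0]],[0.7,[0,0,-0.03],[0,0,0]],[0.7,[0,0,0],[0,0,0]],[0.7,[0,0,0],[0,0,0]]]'; python3 t.py 587 99.6 110 0.146
```

```text
time: 24.85
tool_pos: [0.5481, -0.0945, 0.0306]
ee_rot: [-3.141, 0.002, -2.995]
wrist_force: [0.2, -0.2, 0.5]
width: 0.0753
finger_force: 0.0
t24.9 pos [548.1 -94.5  30.6] shift mm [0.  0.7 1.6] turn [-0.04  0.1   0.03] w75.3 ff0.0 F [ 0.2 -0.2  0.5]
time: 25.45
tool_pos: [0.5475, -0.0944, 0.0299]
ee_rot: [-3.142, 0.001, -2.995]
wrist_force: [-0.2, -0.1, 2.6]
width: 0.0459
finger_force: 30.0
t25.4 pos [547.5 -94.4  29.9] shift mm [-0.5  0.6  0.9] turn [-0.    0.03  0.01] w45.9 ff30.0 F [-0.2 -0.1  2.6]
time: 26.05
tool_pos: [0.5475, -0.0946, 0.14]
ee_rot: [-3.141, 0.001, -2.995]
wrist_force: [-0.8, 0.0, -1.5]
width: 0.0451
finger_force: 30.0
t26.1 pos [547.5 -94.6 140. ] shift mm [-67.3 186.4  30. ] turn [-0.03  0.07  0.01] w45.1 ff30.0 F [-0.8  0.  -1.5]
```

```bash
python3 -m crank '[[0.7,[-0.013,0.036,0],[0,0,0]],[0.7,[-0.014,0.038,0],[0,0,0]],[0.7,[-0.014,0.038,0],[0,0,0]],[0.7,[-0.014,0.038,0],[0,0,0]],[0.7,[-0.012,0.036,0],[0,0,0]],[0.7,[0,0,0.02],[0,0,0]],[0.7,[0,0,0.02],[0,0,0]],[0.7,[0,0,0],[0,0,0]]]'>/dev/null; python3 -m crank '[[0.7,[0,0,0.02],[0,0,0]],[0.7,[0,0,0],[0,0,0]],[0.7,[0,0,0],[0,0,0]]]'; python3 t.py 587 99.6 25 0.146
```

```text
time: 27.15
tool_pos: [0.5859, 0.0989, 0.0789]
ee_rot: [3.141, -0.002, -2.996]
wrist_force: [-0.6, -0.2, -0.7]
width: 0.0456
finger_force: 30.0
t27.1 pos [585.9  98.9  78.9] shift mm [-1.3  0.5 53.9] turn [ 0.01 -0.11 -0.02] w45.6 ff30.0 F [-0.6 -0.2 -0.7]
```

```bash
python3 -m crank '[[0.7,[-0.001,0.0005,0.02],[0,0,0]],[0.7,[0,0,0.02],[0,0,0]],[0.7,[0,0,0.008],[0,0,0]],[0.7,[0,0,0.002],[0,0,0]],[0.7,[0,0,0],[0,0,0]],[0.7,[0,0,0],[0,0,0]]]'; python3 -m crank '[[0.7,[0,0,0.001],[0,0,0]],[0.7,[0,0,0.001],[0,0,0]],[0.7,[0,0,0],[0,0,0]]]';python3 t.py 587 99.6 25 0.146
```

```text
time: 27.75
tool_pos: [0.5884, 0.1, 0.0309]
ee_rot: [-3.141, 0.002, -2.995]
wrist_force: [0.2, -0.2, -1.0]
width: 0.0458
finger_force: 30.0
time: 28.05
tool_pos: [0.5875, 0.1, 0.0277]
ee_rot: [3.142, 0.0, -2.995]
wrist_force: [0.2, -0.6, 0.1]
width: 0.0459
finger_force: 30.0
t28.1 pos [587.5 100.   27.7] shift mm [ 0.5 -0.3  2.7] turn [0.   0.02 0.02] w45.9 ff30.0 F [ 0.2 -0.6  0.1]
```

```bash
python3 -m crank '[[0.7,[0,0,0.001],[0,0,0]],[0.7,[0,0,0.001],[0,0,0]],[0.7,[0,0,0],[0,0,0]]]';python3 t.py 587 99.6 25 0.146
```

```text
time: 28.35
tool_pos: [0.5872, 0.0999, 0.0252]
ee_rot: [3.141, -0.0, -2.995]
wrist_force: [-0.4, -0.2, -0.6]
width: 0.0458
finger_force: 30.0
t28.4 pos [587.2  99.9  25.2] shift mm [ 0.3 -0.3  0.2] turn [ 0.01 -0.03  0.01] w45.8 ff30.0 F [-0.4 -0.2 -0.6]
```

```bash
python3 -m crank '[[0.7,[0,0,0.0007],[0,0,0]],[0.7,[0,0,0],[0,0,0]],[0.7,[0,0,0],[0,0,0]]]';  python3 -m crank '[[0.5,[0,0,0],[0,0,0]],[0.47,[0,0,0],[0,0,0]],[0.45,[0,0,0],[0,0,0]],[0.42,[0,0,-0.003],[0,0,0]],[0.38,[0,0,-0.01],[0,0,0]],[0.35,[0,0,-0.02],[0,0,0]],[0.35,[0,0,-0.03],[0,0,0]],[0.35,[0,0,-0.04],[0,0,0]]]'; python3 -m crank '[[0.35,[0.02,-0.02,-0.02],[0,0,0]],[0.35,[0.03,-0.04,0],[0,0,0]],[0.35,[0.03,-0.04,0],[0,0,0]],[0.35,[0.03,-0.04,0],[0,0,0]],[0.35,[0.03,-0.04,0],[0,0,0]],[0.35,[0.03,-0.04,0],[0,0,0]],[0.35,[0,0,0],[0,0,0]],[0.35,[0,0,0],[0,0,0]]]'
python3 - <<'E'
from bench import vision
import numpy as np,cv2
a=vision.snapshot("scene")["color"][100:240,285:405,::-1]; s=vision.snapshot("top"); np.savez("pics/t4.npz",**s); b=s["color"][150:240,140:270,::-1]
cv2.imwrite("pics/end.png",cv2.hconcat([cv2.resize(a,(340,400),interpolation=2),cv2.resize(b,(460,400),interpolation=2)]))
E
python3 m.py pics/t4.npz
```

```text
time: 28.65
tool_pos: [0.5875, 0.1, 0.0249]
ee_rot: [3.142, 0.0, -2.995]
wrist_force: [-0.4, 0.2, 1.5]
width: 0.0458
finger_force: 30.0
time: 29.45
tool_pos: [0.5862, 0.0999, 0.1276]
ee_rot: [3.141, -0.004, -2.995]
wrist_force: [0.7, 0.1, 0.3]
width: 0.061
finger_force: 0.0
time: 30.25
tool_pos: [0.4512, -0.1434, 0.1488]
ee_rot: [-3.141, 0.002, -2.998]
wrist_force: [0.9, 0.2, -0.2]
width: 0.061
finger_force: 0.0
217 world (array([589.2, 100.4]), array([44.5, 46.6]), 2.739) local (array([   2.3, -119.5]), array([44.5, 46.6]), 2.593)
513 world (array([562.5, 257.5]), array([ 44.2, 111.6]), 0.1403) local (array([-1.3, 39.8]), array([ 44.2, 111.6]), 3.1359)
173 world (array([577.2, 178.8]), array([28.7, 61.4]), 0.1478) local (array([  1.8, -40.2]), array([28.7, 61.4]), 0.0018)
407 world (array([551.5, 336.3]), array([45.5, 87. ]), 0.1318) local (array([ -0.7, 119.3]), array([45.5, 87. ]), 3.1274)
```

View pics/end.png

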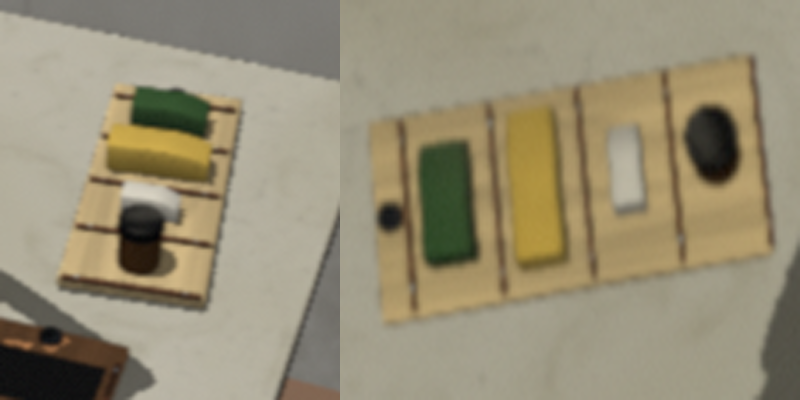

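The picture shows all four in their bays in reverse order: green at (447,200), nearest the stud, then yellow (535,185), white (625,165) and the pot (712,145). All are upright, and each measures within about 2.5 mm of its bay centre.

```bash
python3 -c "
from bench import robot
print(robot.close_job())"
```

```text
the job is handed in; nothing more can be done
None
```

The job is handed in: from the stud, the bench rack now holds the medium bar, long bar, short bar and oil pot, each within about 2.5 mm of its bay centre by the top camera, finished at about 30 s.

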